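Spring-punch a datum mark on a clamped specimen block

ROBOT

A 6-joint arm with a two-finger parallel gripper is mounted at the origin on the work surface. World frame = base frame: x ahead of the robot, y to its left, z up, the work surface at z = 0. Lengths are in m, angles in rad, forces in N, time in s.
With the tool pointing down it reaches from about 0.15 to 0.775 m from the base axis. Payload 6.1 kg.
Tool frame: the origin (TCP) lies midway between the tips of the shut fingers; the grasp point (between the pads) lies 19 mm behind it; z points along the fingers, y is the line along which they close (so a half turn about z gives the same grasp; the last joint's range is limited). The gripper opens to 85 mm and grips with 20 to 120 N. Pads are 22 mm wide; open, the fingers measure 114 mm over their backs; the gripper's body (76 mm by 85 mm) begins 54 mm behind the grasp point. The pads swing forward as they close: fully open they stand 13 mm farther back than shut.
Start: joints at [1.173, 0.126, -0.04, 1.405, 0, 1.571], TCP at [0.203, 0.484, 0.231] pointing down, gripper open.
Joint ranges: [-2.72, 2.72], [-0.95, 1.95], [-1.27, 1.35], [-1.78, 2.02], [-1.46, 1.47], [-3.14, 3.14]. Speed limits (rad/s): [2.39, 2.39, 3.01, 3.14, 3.14, 3.14].

INTERFACE

Orientations are given as a unit quaternion [w, x, y, z].
In Python, from station import r gives the robot as it stands.
- The arm moves only by the tool drive_tool, never from a script. Its argument "rows" is a list of rows, each a list of 7 numbers: the shift along the tool's x, y, z in cm, then the turn, a rotation vector about the tool's x, y, z in rad, then the opening, from -1 (shut) to 1 (fully open). A call has exactly 8 rows; each row is the pose to reach, as a shift and turn from the pose commanded when the call began, along the tool's axes at that moment; what a row does not reach only later rows make up. A row lasts 1/8 s, in which the tool goes at most 62.5 mm and 10.7 degrees, less where a joint would pass 70% of its speed; a pose out of reach is approached as far as the arm can. A call with a gripper value outside its range is refused whole. The fingers move at their own pace and stop on an object; the grip force is fixed at half the most. Time passes only in rows, so rows that repeat a pose let the fingers close, or fill a call up. It gives the time, the measured TCP pose, the force, the opening and the grip force at its end, in the units of the state.
- r.get_obs(): the state, without advancing time (a new reading comes with each control period).
- r.capture(name): name is "side" or "top"; returns a dict with "image" (420x560x3 uint8, blue, green, red), "vertical_fov" (degrees; the focal length in pixels is half the picture's height over the tangent of half this angle, whatever the lens; pixels are square), "cx", "cy" (the principal point, pixels), "T" (4x4, takes a point from camera to world coordinates). Camera axes: x right, y down, z forward; pixel columns grow to the right and rows downward; lengths in m; the calibration is good to about 2 mm. A picture is of the moment at which its call begins. There is no depth.
- r.close_job(): hands the job in; it is judged then, once.
Trained networks look in a picture, given as the dict that the camera call returned (one of the last four; its "shot" number tells which), for a name from the list of things; names that differ only in an ending like _2 or _b are one class to them, and where a whole thing is asked for, a point or a joint stands for the part that bears it (a point fixed in the world has none). Each returns a list of dicts, best first, with "score" (0 to 1); they miss things now and then, are a little off and sometimes report something else, mostly with a low value. They report only what shows in the picture. A call takes as long as a camera call. They do not tell look-alikes from the thing itself.
- r.regions_of(picture, label): "mask" (420x560 bool, what is visible of it) and "box" ([centre column, centre row, width, height] in pixels, round what is visible of it).
- r.landmark_of(picture, label): "position" ([column, row] in pixels: a listed point, or the origin of a listed thing).
The state is a dict: "time_s": time; "q": joint angles; "joint_vel": joint speeds; "joint_torque": joint torques, N m; "ee_pos": TCP position; "tcp_rot": TCP orientation; "wrist_force": force on the tool from outside, world axes, zero at the start; "torque": the same for the moment, N m; "grip_width": opening from 0.0 (shut) to 1.0 (fully open); "finger_force": force on a finger pad.
Only numpy, scipy, OpenCV 4.12 (cv2) and the standard library are available. Lean on these libraries where they do the work, as an engineer would, in place of code of your own. Each camera call takes 0.05 s, during which the arm holds its last target. There are 200 camera calls.

TASK

Take the spring punch out of its stand, set its tip in the small round cup on top of the clamped specimen block and, holding it upright, press it straight down until it trips with a snap. Ease off as soon as it has snapped: the block must never feel more than 22 N, and the punch must not be set off anywhere else. Then put the punch back upright in its stand, hanging by its collar, let go of it, and leave the jar, brush and cassette where they are.

Things in the scene. Friction and masses are not known exactly. Their poses are not given: they have to be found in the camera images.
- punch_grip (a point): Centre of the spring punch's grip, a 24 x 24 mm square aluminium bar 58 mm long with dark grooves (ends 29 mm above and below this point), a 6 mm black cap, 22 mm across, on top. z points up along the punch, x and y are square to the grip's faces. The collar's underside is 35 mm and, at rest, the tip 97 mm below this point. Starts upright in the stand, at any yaw.
- punch: The whole loose punch, 0.2 to 0.33 kg. Origin on its axis at the underside of its collar, axes as for the grip. The collar is a disc 40 mm across and 6 mm thick, under the grip; below it a round steel nose 18 mm across, 35 mm long, from which the plunger sticks out 27 mm at rest.
- punch_tip (a point): The lowest point of the punch's plunger, a round steel tip 5 mm across on a 7 mm rod, on the punch's axis; it moves with the plunger.
- plunger (a joint): How far the plunger is pushed in, m: 0 at rest, 0.012 at its solid stop. The push needed climbs from about 3 N to a peak of about 12 N at 6 mm, then collapses: by 9.5 mm it has snapped and about 3 N is left. It stays under 6 N up to the solid stop at 12 mm, where force shoots up. Counts as tripped beyond 10 mm. Springs back out when unloaded.
- stand: The punch's stand, fixed to the bench: a dark steel foot 90 mm across, 8 mm thick, and a black post 60 mm across, 80 mm tall, with a round bore 28 mm wide and 70 mm deep. Origin at the centre of its underside on the bench, z up. The punch hangs in it, collar on the rim, nose in the bore (5 mm of side play); the grip's centre is then 115 mm above this origin.
- clamp: The specimen clamp, fixed to the bench, with the block it holds. 110 x 90 mm aluminium base, two jaws, a black lever at its +y side. Origin at the centre of its underside on the bench; z up, x along the jaws. The white plastic specimen block (50 x 35 mm), held fast between the jaws, has a steel cup in the middle of its top: 19 mm across outside, 13 mm inside.
- mark_axis (a point): A point of the clamp 60 mm above the bench, level with the jaws' tops, on the upright axis of the cup; axes as the clamp. The block stands out above the jaws by an amount set by hand, different each time and not measured: its top is 8 to 38 mm above this point. The cup's rim is 5 mm and its floor 1.5 mm above the block's top, so its floor is 9.5 to 39.5 mm above this point.
- jar_mid (a point): Bystander: a closed jar 56 mm across and 85 mm tall, this point on its axis 42 mm above its underside.
- brush: Bystander: a wooden-handled brush, 180 mm long, lying along its own x; origin under its middle.
- cassette: Bystander: a white tissue cassette, 40 x 28 x 7 mm; origin at the centre of its underside.
There are look-alikes about, which are no part of the job. There is more than one size of the punch; the one meant has the size given above.

How it is judged:
By the outcome, as a careful person would: the job done as asked, in the order asked, and still so for the second after the job is handed in, with the robot touching nothing.
It also fails if it takes over 61 s, if anything falls off the work surface, if the arm or the gripper's body presses on something with over 40 N, if the wrist force passes 120 N, or if a joint passes its speed limit or range.

## Working session

There is one attempt and no reset: what is moved stays moved. The work goes in short steps, Python scripts to look and compute and a tool call to move; the robot and the scene stay as the last step left them, time stands still between calls to the robot, and variables do not carry over. Pictures are saved under pics/ and viewed, at most 10 in all, crops included, and the job is handed in when it is done.

Besides the shell and the picture viewer there is one more tool, called after ">>>" as a command line: name --pt "numbers of a row" for each row, then --argument value for the rest. drive_tool: Moves the arm, as the interface text tells. Its arguments: {"type":"object","properties":{"rows":{"type":"array"}},"required":["rows"]}

```bash
mkdir -p pics
cat > h.py <<'E'
import numpy as np, cv2
from station import r
def ray(p,uv):
    f=p["image"].shape[0]/2/np.tan(np.radians(p["vertical_fov"])/2)
    d=p["T"][:3,:3]@np.array([(uv[0]-p["cx"])/f,(uv[1]-p["cy"])/f,1]); return p["T"][:3,3],d/np.linalg.norm(d)
def proj(p,X):
    f=p["image"].shape[0]/2/np.tan(np.radians(p["vertical_fov"])/2)
    c=p["T"][:3,:3].T@(np.array(X)-p["T"][:3,3]); return np.array([p["cx"]+f*c[0]/c[2],p["cy"]+f*c[1]/c[2]])
def atz(p,uv,z):
    o,d=ray(p,uv); return o+d*(z-o[2])/d[2]
def tri(*pr):
    A=np.zeros((3,3));b=np.zeros(3)
    for p,uv in pr:
        o,d=ray(p,uv);M=np.eye(3)-np.outer(d,d);A+=M;b+=M@o
    X=np.linalg.solve(A,b); return X,[np.round(proj(p,X)-uv,1) for p,uv in pr]
E
python3 - <<'E'
from h import *
np.set_printoptions(precision=4,suppress=True)
P={}
for n in("side","top"):
    p=r.capture(n);P[n]=p;cv2.imwrite(f"pics/{n}0.png",p["image"]);print(n,p["vertical_fov"],p["cx"],p["cy"],p["T"].tolist())
    for l in("punch_grip","punch","stand","clamp","mark_axis","jar_mid","brush","cassette"):
        print(l,[(np.round(d["position"],1).tolist(),round(d["score"],2)) for d in r.landmark_of(p,l)][:4])
o=r.get_obs();print({k:np.round(v,4).tolist() for k,v in o.items()})
E
```

```text
side 50.81968239019965 273.0015275258593 206.65334686415008 [[0.756463508350153, -0.4424702427421334, 0.48164618219424893, 0.16391916919551686], [-0.6538060691931944, -0.5311062984213067, 0.5389468653432934, -0.4903114648996501], [0.017337370640382974, -0.7225968336942361, -0.6910522639528378, 0.6998550738164554], [0.0, 0.0, 0.0, 1.0]]
punch_grip [([190.4, 183.4], 0.64), ([164.6, 151.5], 0.59), ([162.8, 234.0], 0.55)]
punch [([192.9, 196.0], 0.97), ([166.0, 170.5], 0.95), ([161.3, 239.6], 0.68), ([396.2, 274.1], 0.59)]
stand [([194.5, 223.5], 0.8)]
clamp [([304.4, 282.7], 0.78)]
mark_axis [([303.9, 263.4], 0.85), ([395.0, 272.9], 0.46)]
jar_mid [([308.9, 186.2], 0.68)]
brush [([247.5, 163.2], 0.97), ([193.0, 196.0], 0.2)]
cassette [([397.0, 273.1], 0.51)]
top 57.85741393873374 279.44830333214526 207.62322812037803 [[-0.02758607497785925, -0.9843391922225889, 0.1741130756775523, 0.4456864058427279], [-0.9995379086680816, 0.029386644308862484, 0.007771375148720895, 0.00032474384322001395], [-0.012766268160808891, -0.17381823779697433, -0.9846949997874472, 0.7749713722977513], [0.0, 0.0
[... 157 characters left out ...]
.8, 301.0], 0.54)]
stand [([219.6, 254.2], 0.7), ([357.6, 212.5], 0.49)]
clamp [([352.3, 223.3], 0.81), ([356.8, 215.5], 0.43)]
mark_axis [([357.3, 216.4], 0.92)]
jar_mid [([270.8, 134.4], 0.94)]
brush [([181.1, 148.6], 0.66), ([212.3, 255.0], 0.29)]
cassette [([400.3, 141.7], 0.66), ([215.9, 250.6], 0.34)]
{'time_s': 0.9, 'q': [1.173, 0.1258, -0.0396, 1.4054, -0.0, 1.5708], 'joint_vel': [0.0005, 0.0001, -0.0003, 0.0007, -0.002, 0.0016], 'joint_torque': [-0.0004, -43.5692, 35.3089, 0.001, 0.0, 0.0], 'ee_pos': [0.2034, 0.484, 0.2313], 'tcp_rot': [0.0, 0.1976, 0.9803, 0.0], 'wrist_force': [-0.1087, -0.7596, -0.3756], 'torque': [-0.039, 0.057, 0.0159], 'finger_force': 0.0, 'grip_width': 1.0023}
```

View pics/side0.png

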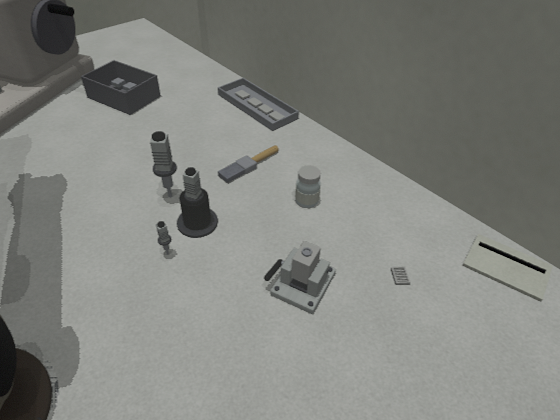

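View pics/top0.png

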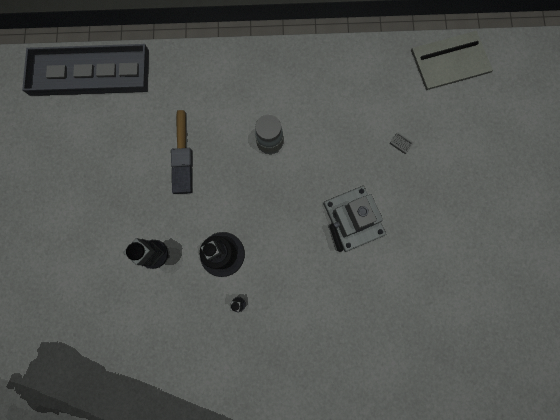

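The side view shows the punch in its black stand (190,183), with a larger look-alike at (163,150) and a smaller one at (163,235). The clamp's cup is at (306,252), and in the top view at (362,211).

Run:
```python
from h import *
np.set_printoptions(precision=4,suppress=True)
s=r.capture("side");t=r.capture("top")
def g(p,l,near):
    L=r.landmark_of(p,l); return min((np.array(d["position"]) for d in L),key=lambda v:np.linalg.norm(v-near))
for l,a,b in(("punch_grip",(190,183),(212,251)),("punch",(193,196),(216,253)),("stand",(194,223),(220,254)),("clamp",(304,283),(352,223)),("mark_axis",(304,263),(357,216)),("jar_mid",(309,186),(271,134)),("punch_grip",(164,151),(141,250)),("punch_grip",(163,234),(236,307))):
    print(l,*tri((s,g(s,l,np.array(a))),(t,g(t,l,np.array(b)))))
print("cup",*tri((s,np.array((306.5,252))),(t,np.array((362.5,211.5)))))
print("cap-z",atz(s,(191,171),.15),atz(t,(208,249),.15))
c=[(s,160,120,70,120),(t,180,220,70,70),(s,260,225,90,90),(t,315,180,80,80)]
im=[cv2.resize(p["image"][y:y+h,x:x+w],(400,300) if 0 else (int(w*290/h),290),interpolation=cv2.INTER_CUBIC) for p,x,y,w,h in c]
cv2.imwrite("pics/crop.png",cv2.convertScaleAbs(np.vstack([np.hstack([np.pad(a,((0,0),(0,300-a.shape[1]),(0,0))) for a in im[i:i+2]]) for i in(0,2)]),alpha=1.8))
```

```text
punch_grip [0.4883 0.1214 0.1185] [array([-1. ,  0.1]), array([ 0.6, -1. ])]
punch [0.4869 0.1195 0.0836] [array([-1.2,  0.1]), array([ 0.7, -1.2])]
stand [0.4886 0.1244 0.0083] [array([ 1.7, -0.2]), array([-0.9,  1.7])]
clamp [ 0.5516 -0.1455 -0.0053] [array([-3.4,  0.8]), array([ 1.7, -2.9])]
mark_axis [ 0.5522 -0.1425  0.0633] [array([ 0.3, -0.1]), array([-0.2,  0.3])]
jar_mid [0.7251 0.0199 0.055 ] [array([-0.8,  0.3]), array([ 0.5, -0.9])]
punch_grip [0.4897 0.2358 0.1312] [array([-0.3,  0. ]), array([ 0.2, -0.3])]
punch_grip [0.4281 0.0598 0.1936] [array([-15.3,  -0.5]), array([ 10. , -15.3])]
cup [ 0.555  -0.1449  0.0936] [array([-0.3,  0.1]), array([ 0.2, -0.3])]
cap-z [0.4899 0.1175 0.15  ] [0.4907 0.1245 0.15  ]
```

View pics/crop.png

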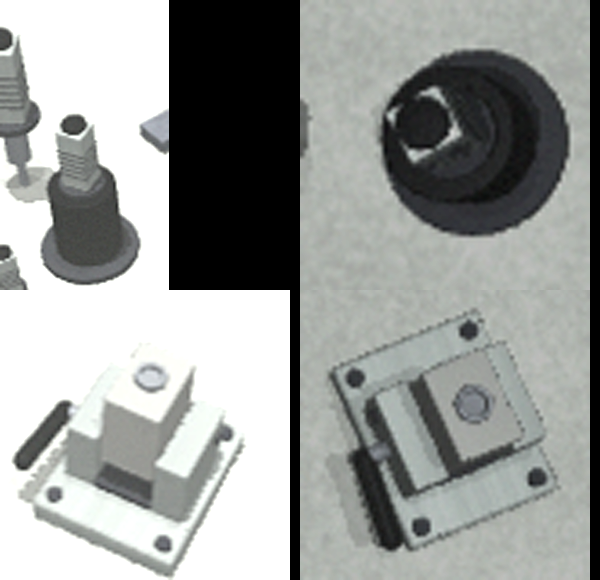

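The crop shows the grip's square turned about 25° in the top view. The cup centre is at side (306.9,251.7) and top (363,211.4), so its rim is about 94 mm up. Next I'll refine the yaw and work out the approach shift.

```bash
cat >> h.py <<'E'
from scipy.spatial.transform import Rotation as R
def rot(o): q=np.array(o["tcp_rot"]); return R.from_quat(q[[1,2,3,0]])
def shift(X,yaw=None):
    """tool-frame shift in cm and turn to bring TCP to X, tool down with tool y at world angle yaw (deg)"""
    o=r.get_obs();A=rot(o);s=A.inv().apply(np.array(X)-o["ee_pos"])*100
    y=A.as_matrix()[:,1]; yaw=np.degrees(np.arctan2(y[1],y[0])) if yaw is None else yaw
    c,n=np.cos(np.radians(yaw)),np.sin(np.radians(yaw))
    T=R.from_matrix(np.array([[-n,c,0],[c,n,0],[0,0,-1]]).T@np.eye(3)) if 0 else R.from_matrix(np.column_stack([np.cross([c,n,0],[0,0,-1]),[c,n,0],[0,0,-1]]))
    print("shift cm",np.round(s,2),"turn",np.round((A.inv()*T).as_rotvec(),3))
def st():
    o=r.get_obs();print("t",round(o["time_s"],2),"pos",np.round(o["ee_pos"],4),"q6",np.round(o["q"][5],2),"F",np.round(o["wrist_force"],2),"M",np.round(o["torque"],3),"w",round(float(o["grip_width"]),3),"ff",np.round(o["finger_force"],1),"z",np.round(rot(o).as_matrix()[:,2],4))
E
python3 - <<'E'
from h import *
t=r.capture("top");g=t["image"].max(2).astype(int)[232:268,194:232]
s=r.capture("side")
# fit: brightness score of predicted cap-square edges at z=.144 over yaw, xy
best=[]
g2=t["image"].max(2).astype(np.float32)
for yaw in range(0,90,3):
  for dx in np.arange(-.008,.0081,.002):
    for dy in np.arange(-.008,.0081,.002):
      v=0;k=0
      a=np.radians(yaw)
      for e in range(4):
        b=a+e*np.pi/2
        for q in(-.0112,-.0105,.0105,.0112):
          for rr,sg in((.0112,1),(.0135,-1)):
            pt=np.array([.4885+dx,.121+dy,.144])+[rr*np.cos(b)-q*np.sin(b),rr*np.sin(b)+q*np.cos(b),0]
            u=proj(t,pt);v+=sg*cv2.getRectSubPix(g2,(1,1),(float(u[0]),float(u[1])))[0,0]
      best.append((v,yaw,dx,dy))
best.sort(reverse=True);print([tuple(np.round(b,4).tolist()) for b in best[:8]])
shift([.488,.121,.245],25);st()
E
```

```text
[(374.8594, 27.0, 0.002, 0.002), (374.1612, 30.0, 0.002, 0.002), (363.3183, 24.0, 0.0, 0.002), (360.9563, 24.0, 0.002, 0.0), (358.0167, 21.0, 0.002, 0.0), (344.8305, 27.0, 0.0, 0.002), (330.5626, 15.0, -0.002, 0.002), (317.4766, 15.0, 0.002, 0.006)]
shift cm [-40.3  -22.44  -1.37] turn [-0.    -0.     0.737]
t 1.9 pos [0.2034 0.484  0.2313] q6 1.57 F [0.27 0.1  0.6 ] M [-0.094  0.018  0.009] w 1.0 ff 0.0 z [-0. -0. -1.]
```

>>> drive_tool --pt "-4 -2.2 -1.4 0 0 0.1 1" --pt "-10 -5.5 -1.4 0 0 0.2 1" --pt "-16 -8.8 -1.4 0 0 0.35 1" --pt "-22 -12.1 -1.4 0 0 0.45 1" --pt "-28 -15.4 -1.4 0 0 0.55 1" --pt "-34 -18.7 -1.4 0 0 0.65 1" --pt "-40.4 -22.2 -1.4 0 0 0.72 1" --pt "-40.4 -22.2 -1.4 0 0 0.72 1"

```text
time_s: 2.9
ee_pos: [0.4912, 0.1205, 0.2453]
tcp_rot: [0.0, 0.531, 0.847, 0.0]
wrist_force: [0.3, 1.1, 0.1]
grip_width: 0.999
finger_force: 0.0
```

Run:
```python
from h import *
st();shift([.490,.1225,.098],26)
```

```text
t 2.9 pos [0.4912 0.1205 0.2453] q6 1.36 F [0.27 1.08 0.08] M [ 0.016 -0.016 -0.003] w 0.999 ff 0.0 z [ 4.e-04 -1.e-04 -1.e+00]
shift cm [ 0.24 -0.02 14.73] turn [ 0.     0.    -0.003]
```

>>> drive_tool --pt "0 0 4 0 0 0 1" --pt "0 0 8 0 0 0 1" --pt "0 0 12 0 0 0 1" --pt "0 0 14.7 0 0 0 1" --pt "0 0 14.7 0 0 0 0" --pt "0 0 14.7 0 0 0 -1" --pt "0 0 14.7 0 0 0 -1" --pt "0 0 14.7 0 0 0 -1"

```text
time_s: 3.9
ee_pos: [0.4908, 0.1231, 0.0998]
tcp_rot: [0.001, 0.53, 0.848, 0.001]
wrist_force: [-1.3, -0.3, 4.6]
grip_width: 0.272
finger_force: 59.5
```

Run:
```python
from h import *
st()
```

```text
t 3.9 pos [0.4908 0.1231 0.0998] q6 1.36 F [-1.28 -0.33  4.56] M [-0.037  0.25   0.038] w 0.272 ff 59.5 z [ 2.6e-03  6.0e-04 -1.0e+00]
```

>>> drive_tool --pt "0 0 -0.5 0 0 0 -1" --pt "0 0 -2 0 0 0 -1" --pt "0 0 -4 0 0 0 -1" --pt "0 0 -6 0 0 0 -1" --pt "0 0 -8.5 0 0 0 -1" --pt "0 0 -11 0 0 0 -1" --pt "0 0 -13 0 0 0 -1" --pt "0 0 -13 0 0 0 -1"

```text
time_s: 4.9
ee_pos: [0.4907, 0.123, 0.2304]
tcp_rot: [0.001, 0.53, 0.848, 0.001]
wrist_force: [-0.0, -0.4, -2.3]
grip_width: 0.275
finger_force: 59.1
```

Run:
```python
from h import *
st();shift([.555,-.1449,.226])
s=r.capture("side");t=r.capture("top")
for p in(s,t):
  for l in("punch_grip","punch","punch_tip"):
    print(l,[(np.round(d["position"],1).tolist(),round(d["score"],2)) for d in r.landmark_of(p,l)][:5])
print(proj(s,[.49,.123,.148]),proj(t,[.49,.123,.148]))
```

```text
t 4.9 pos [0.4907 0.123  0.2304] q6 1.36 F [-0.02 -0.43 -2.31] M [-0.035  0.015  0.027] w 0.275 ff 59.1 z [ 3.4e-03  9.0e-04 -1.0e+00]
shift cm [-26.91  -5.94   0.44] turn [ 0.003  0.001 -0.   ]
punch_grip [([159.0, 149.9], 0.79), ([187.8, 131.1], 0.77), ([161.1, 233.0], 0.74)]
punch [([163.9, 170.4], 0.97), ([185.7, 141.2], 0.72), ([162.3, 239.9], 0.51)]
punch_tip [([191.1, 167.4], 0.58), ([397.2, 274.0], 0.55), ([171.5, 193.4], 0.46)]
punch_grip [([237.7, 304.5], 0.76), ([193.6, 244.3], 0.48)]
punch [([199.2, 245.6], 0.58), ([240.2, 300.9], 0.44)]
punch_tip []
[189.62812231 170.4086    ] [209.14357155 249.47972916]
```

>>> drive_tool --pt "-2.5 -0.6 0 0 0 0 -1" --pt "-6.5 -1.5 0 0 0 0 -1" --pt "-11 -2.5 0 0 0 0 -1" --pt "-16 -3.6 0 0 0 0 -1" --pt "-20.5 -4.6 0 0 0 0 -1" --pt "-24.5 -5.5 0.2 0 0 0 -1" --pt "-26.9 -5.9 0.4 0 0 0 -1" --pt "-26.9 -5.9 0.4 0 0 0 -1"

```text
time_s: 6.3
ee_pos: [0.5546, -0.146, 0.2234]
tcp_rot: [-0.001, 0.531, 0.847, -0.0]
wrist_force: [-1.0, 0.3, -2.4]
grip_width: 0.272
finger_force: 59.0
```

Run:
```python
from h import *
s=r.capture("side");t=r.capture("top");st()
for p in(s,t):
  for l in("punch_grip","punch","punch_tip"):
    print(l,[(np.round(d["position"],1).tolist(),round(d["score"],2)) for d in r.landmark_of(p,l)][:5])
print(proj(s,[.555,-.145,.148]),proj(t,[.555,-.145,.148]))
a=s["image"][140:290,240:370];b=t["image"][150:270,310:430]
im=np.hstack([cv2.resize(a,None,fx=3,fy=3,interpolation=2),np.pad(cv2.resize(b,None,fx=3,fy=3,interpolation=2),((0,90),(0,0),(0,0)))])
cv2.imwrite("pics/over.png",cv2.convertScaleAbs(im,alpha=1.8))
```

```text
t 6.4 pos [ 0.5543 -0.1443  0.224 ] q6 0.86 F [-0.1   0.22 -1.36] M [ 0.026 -0.043  0.04 ] w 0.271 ff 59.0 z [-7.e-04  8.e-04 -1.e+00]
punch_grip [([162.4, 233.9], 0.77), ([162.5, 150.3], 0.76), ([309.1, 194.0], 0.62)]
punch [([311.1, 206.6], 0.93), ([163.1, 242.6], 0.85), ([164.9, 168.2], 0.63)]
punch_tip [([308.5, 234.0], 0.57), ([170.9, 195.8], 0.55)]
punch_grip [([141.6, 254.2], 0.88), ([382.4, 193.7], 0.83), ([233.9, 305.2], 0.52)]
punch [([235.5, 298.3], 0.74), ([155.0, 252.8], 0.69), ([374.1, 200.0], 0.58)]
punch_tip []
[308.38861946 231.41100773] [369.31142414 205.89278635]
```

View pics/over.png

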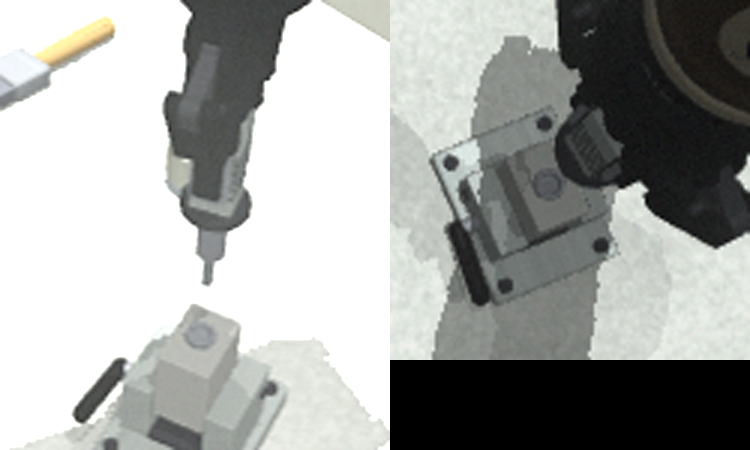

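Side view: the tip is at (309.3,234.7), slightly right of and above the cup (306.5,252), so it's roughly over it. I'll descend 40 mm and look closer.

>>> drive_tool --pt "0 0 0.6 0 0 0 -1" --pt "0 0 1.3 0 0 0 -1" --pt "0 0 2 0 0 0 -1" --pt "0 0 2.7 0 0 0 -1" --pt "0 0 3.3 0 0 0 -1" --pt "0 0 3.7 0 0 0 -1" --pt "0 0 3.8 0 0 0 -1" --pt "0 0 3.8 0 0 0 -1"

```text
time_s: 7.7
ee_pos: [0.5546, -0.1449, 0.1864]
tcp_rot: [0.0, 0.53, 0.848, 0.0]
wrist_force: [-0.2, -0.8, -2.5]
grip_width: 0.272
finger_force: 59.0
```

Run:
```python
from h import *
np.set_printoptions(precision=4,suppress=True)
s=r.capture("side");t=r.capture("top");st()
E=np.array(r.get_obs()["ee_pos"])
def near(p,l,X):
    u=proj(p,X);L=[np.array(d["position"]) for d in r.landmark_of(p,l)];L=[v for v in L if np.linalg.norm(v-u)<15]
    return min(L,key=lambda v:np.linalg.norm(v-u)) if L else None
for l,dz in(("punch_grip",.016),("punch",-.019),("punch_tip",-.081)):
    X=E+[0,0,dz];a=near(s,l,X);b=near(t,l,X);print(l,X,a,b,proj(s,X),proj(t,X))
    if a is not None and b is not None:print(tri((s,a),(t,b)))
a=s["image"][190:265,265:345];b=t["image"][170:230,340:410]
im=np.hstack([cv2.resize(a,(400,375),interpolation=2),cv2.resize(b,(400,375),interpolation=2)])
cv2.imwrite("pics/near.png",cv2.convertScaleAbs(im,alpha=1.8))
```

```text
t 7.8 pos [ 0.5546 -0.1449  0.1866] q6 0.86 F [ 0.28 -0.45 -2.12] M [-0.008  0.054 -0.002] w 0.274 ff 59.0 z [ 0.0004 -0.0001 -1.    ]
punch_grip [ 0.5546 -0.1449  0.2026] [312.4 208.7] [378.  198.7] [310.6277 208.5003] [377.1103 199.7666]
(array([ 0.5566, -0.1467,  0.2021]), [array([-0.2,  0.1]), array([ 0.1, -0.2])])
punch [ 0.5546 -0.1449  0.1676] [309.5 223.1] [370.1 202.8] [309.0401 223.504 ] [371.9214 203.9591]
(array([ 0.5574, -0.1429,  0.165 ]), [array([-0.2,  0.1]), array([ 0.1, -0.2])])
punch_tip [ 0.5546 -0.1449  0.1056] [309.4 247.6] None [306.4679 247.8125] [364.0264 210.338 ]
```

View pics/near.png

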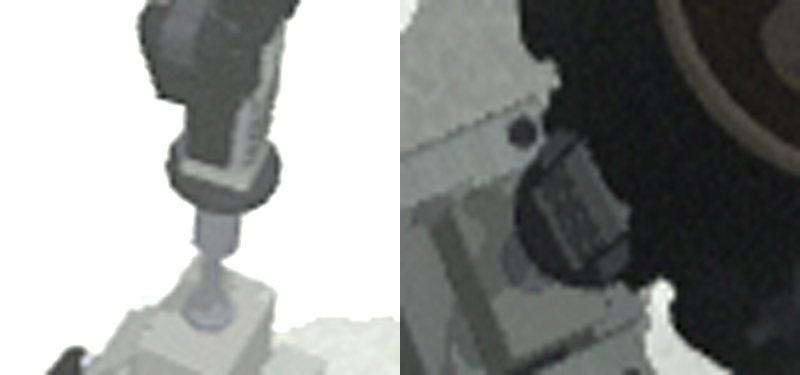

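Side view: the tip (≈306.7,248) points into the cup at (306.4,251.6). In the top view the collar matches its predicted place to within 1 px. Alignment is inside the 4 mm tolerance, so I'll descend in small steps and watch the force.

>>> drive_tool --pt "0 0 0.3 0 0 0 -1" --pt "0 0 0.6 0 0 0 -1" --pt "0 0 0.8 0 0 0 -1" --pt "0 0 0.9 0 0 0 -1" --pt "0 0 1.0 0 0 0 -1" --pt "0 0 1.1 0 0 0 -1" --pt "0 0 1.2 0 0 0 -1" --pt "0 0 1.2 0 0 0 -1"

```text
time_s: 9.1
ee_pos: [0.5546, -0.1449, 0.1748]
tcp_rot: [0.0, 0.53, 0.848, 0.0]
wrist_force: [-0.4, 0.7, 3.3]
grip_width: 0.273
finger_force: 59.5
```

Run:
```python
from h import *
st()
```

```text
t 9.1 pos [ 0.5546 -0.1449  0.1748] q6 0.86 F [-0.41  0.7   3.3 ] M [ 0.026  0.354 -0.023] w 0.273 ff 59.5 z [ 7.e-04 -2.e-04 -1.e+00]
```

Run:
```python
from h import *
s=r.capture("side");st()
a=s["image"][200:270,270:350]
cv2.imwrite("pics/cont.png",cv2.convertScaleAbs(cv2.resize(a,(640,560),interpolation=2),alpha=1.8))
```

```text
t 9.15 pos [ 0.5546 -0.1449  0.1748] q6 0.86 F [-0.44  0.62  2.79] M [0.046 0.331 0.035] w 0.275 ff 59.5 z [ 7.e-04 -2.e-04 -1.e+00]
```

View pics/cont.png

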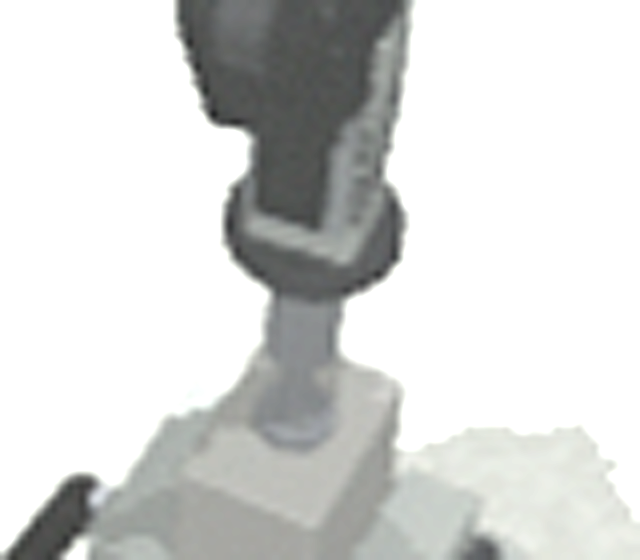

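The rod runs down into the cup outline, with rod axis x≈297 and cup centre ≈293 in the crop (8 px per pixel). It's not clear whether the tip is on the floor or the rim, so I'll check with numbers.

Run:
```python
from h import *
np.set_printoptions(precision=4,suppress=True)
s=r.capture("side");t=r.capture("top")
for z in(.088,.091,.094,.097):
    print(z,"top",atz(t,(363,211.4),z),"side",atz(s,(306.6,251.6),z))
print("mark z.06",atz(t,(357.3,216.4),.06),atz(s,(303.9,263.4),.06))
print("top proj tip",proj(t,[.5546,-.1449,.094]))
S=cv2.imread("pics/side0.png");T=cv2.imread("pics/top0.png")
a=[S[238:266,290:326],s["image"][238:266,290:326],T[198:226,345:381]]
f=lambda x:cv2.normalize(cv2.resize(x,None,fx=10,fy=10,interpolation=0)[:,:260],None,0,255,cv2.NORM_MINMAX)
cv2.imwrite("pics/cup.png",np.hstack([f(x) for x in a]))
```

```text
0.088 top [ 0.5556 -0.1467  0.088 ] side [ 0.5601 -0.1414  0.088 ]
0.091 top [ 0.5551 -0.1461  0.091 ] side [ 0.5581 -0.1431  0.091 ]
0.094 top [ 0.5546 -0.1454  0.094 ] side [ 0.5562 -0.1448  0.094 ]
0.097 top [ 0.5542 -0.1448  0.097 ] side [ 0.5542 -0.1465  0.097 ]
mark z.06 [ 0.5508 -0.1413  0.06  ] [ 0.5545 -0.1428  0.06  ]
top proj tip [362.7105 211.4261]
```

View pics/cup.png

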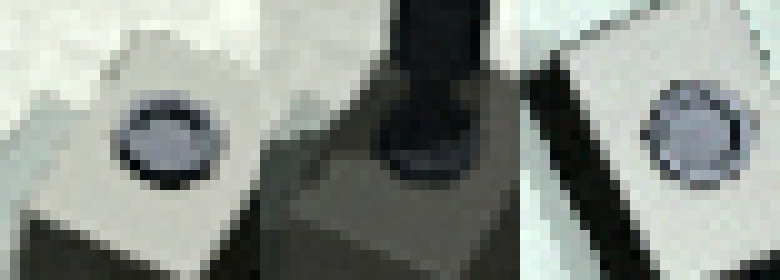

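The tip projects at top (362.7,211.4), right on the cup centre, and in the side view it is inside the ring. Pressing on gradually.

>>> drive_tool --pt "0 0 0.05 0 0 0 -1" --pt "0 0 0.1 0 0 0 -1" --pt "0 0 0.15 0 0 0 -1" --pt "0 0 0.2 0 0 0 -1" --pt "0 0 0.2 0 0 0 -1" --pt "0 0 0.2 0 0 0 -1" --pt "0 0 0.2 0 0 0 -1" --pt "0 0 0.2 0 0 0 -1"

```text
time_s: 10.25
ee_pos: [0.5547, -0.1449, 0.1728]
tcp_rot: [0.0, 0.53, 0.848, 0.0]
wrist_force: [-1.5, 0.8, 5.6]
grip_width: 0.274
finger_force: 59.9
```

Run:
```python
from h import *
for i in range(3):r.capture("side");st()
```

```text
t 10.3 pos [ 0.5547 -0.1449  0.1727] q6 0.86 F [-1.26  0.72  6.45] M [0.082 0.406 0.021] w 0.272 ff 59.9 z [ 7.e-04 -2.e-04 -1.e+00]
t 10.35 pos [ 0.5546 -0.1449  0.1727] q6 0.86 F [-1.04  0.98  5.24] M [0.091 0.445 0.001] w 0.272 ff 59.9 z [ 7.e-04 -2.e-04 -1.e+00]
t 10.4 pos [ 0.5546 -0.1449  0.1727] q6 0.86 F [-1.92  0.05  5.87] M [ 0.065  0.402 -0.003] w 0.277 ff 59.9 z [ 7.e-04 -2.e-04 -1.e+00]
```

>>> drive_tool --pt "0 0 0.05 0 0 0 -1" --pt "0 0 0.1 0 0 0 -1" --pt "0 0 0.15 0 0 0 -1" --pt "0 0 0.15 0 0 0 -1" --pt "0 0 0.15 0 0 0 -1" --pt "0 0 0.15 0 0 0 -1" --pt "0 0 0.15 0 0 0 -1" --pt "0 0 0.15 0 0 0 -1"

```text
time_s: 11.4
ee_pos: [0.5547, -0.1449, 0.1715]
tcp_rot: [0.001, 0.53, 0.848, 0.0]
wrist_force: [-1.0, 0.1, 6.6]
grip_width: 0.274
finger_force: 60.1
```

Run:
```python
from h import *
for i in range(4):r.capture("side");st()
```

```text
t 11.45 pos [ 0.5547 -0.1449  0.1716] q6 0.86 F [-2.51  0.71  7.5 ] M [0.107 0.544 0.032] w 0.27 ff 60.1 z [ 1.1e-03 -3.0e-04 -1.0e+00]
t 11.5 pos [ 0.5547 -0.1449  0.1716] q6 0.86 F [-1.74  0.02  7.47] M [0.133 0.66  0.054] w 0.276 ff 60.1 z [ 1.1e-03 -3.0e-04 -1.0e+00]
t 11.55 pos [ 0.5547 -0.1449  0.1716] q6 0.86 F [-1.4   0.08  7.94] M [ 0.165  0.605 -0.06 ] w 0.273 ff 60.1 z [ 1.e-03 -3.e-04 -1.e+00]
t 11.6 pos [ 0.5547 -0.1449  0.1716] q6 0.86 F [-1.36  0.03  7.63] M [ 0.083  0.609 -0.019] w 0.275 ff 60.1 z [ 1.1e-03 -3.0e-04 -1.0e+00]
```

>>> drive_tool --pt "0 0 0.08 0 0 0 -1" --pt "0 0 0.16 0 0 0 -1" --pt "0 0 0.24 0 0 0 -1" --pt "0 0 0.33 0 0 0 -1" --pt "0 0 0.42 0 0 0 -1" --pt "0 0 0.5 0 0 0 -1" --pt "0 0 0.56 0 0 0 -1" --pt "0 0 0.59 0 0 0 -1"

```text
time_s: 12.6
ee_pos: [0.5546, -0.1449, 0.1647]
tcp_rot: [-0.0, 0.53, 0.848, -0.0]
wrist_force: [-0.7, 0.2, 1.9]
grip_width: 0.276
finger_force: 59.5
```

Run:
```python
from h import *
st()
for i in range(2):r.capture("side");st()
```

```text
t 12.6 pos [ 0.5546 -0.1449  0.1647] q6 0.86 F [-0.65  0.15  1.92] M [0.029 0.114 0.001] w 0.276 ff 59.5 z [-1.e-04  1.e-04 -1.e+00]
t 12.65 pos [ 0.5545 -0.1449  0.1647] q6 0.86 F [-0.48 -0.19  1.4 ] M [ 0.046  0.055 -0.003] w 0.276 ff 59.5 z [-2.e-04  0.e+00 -1.e+00]
t 12.7 pos [ 0.5546 -0.1449  0.1648] q6 0.86 F [-0.38  1.89  2.32] M [0.053 0.007 0.002] w 0.275 ff 59.5 z [-1.e-04  0.e+00 -1.e+00]
```

It has snapped: the force fell from about 10 N to about 4 N, at roughly 11 mm of travel. Easing off and rising.

>>> drive_tool --pt "0 0 -0.3 0 0 0 -1" --pt "0 0 -0.8 0 0 0 -1" --pt "0 0 -1.5 0 0 0 -1" --pt "0 0 -2.5 0 0 0 -1" --pt "0 0 -3.5 0 0 0 -1" --pt "0 0 -4.7 0 0 0 -1" --pt "0 0 -6 0 0 0 -1" --pt "0 0 -6 0 0 0 -1"

```text
time_s: 13.7
ee_pos: [0.5552, -0.145, 0.2264]
tcp_rot: [0.001, 0.53, 0.848, 0.0]
wrist_force: [0.4, -0.0, -2.4]
grip_width: 0.274
finger_force: 59.1
```

Run:
```python
from h import *
st();shift([.4908,.1231,.228],26)
s=r.capture("side");t=r.capture("top")
E=np.array(r.get_obs()["ee_pos"])
for l,dz in(("punch_grip",.0152),("punch",-.0198),("punch_tip",-.082)):
  for p in(s,t):
    u=proj(p,E+[0,0,dz]);print(l,np.round(u,1),[np.round(d["position"],1) for d in r.landmark_of(p,l) if np.linalg.norm(np.array(d["position"])-u)<12])
S=cv2.imread("pics/side0.png");T=cv2.imread("pics/top0.png")
for P,p,X in((S,s,[.49,.123,.08]),(T,t,[.49,.123,.08])):print("bore",proj(p,X))
```

```text
t 13.7 pos [ 0.5552 -0.145   0.2264] q6 0.86 F [ 0.42 -0.04 -2.37] M [ 0.025 -0.005  0.024] w 0.274 ff 59.1 z [ 2.4e-03 -6.0e-04 -1.0e+00]
shift cm [26.93  5.95 -0.19] turn [ 0.002  0.002 -0.001]
punch_grip [312.4 191.3] [array([314.2, 190.5])]
punch_grip [383.4 194.7] [array([380.6, 196. ])]
punch [310.7 207.4] [array([308.5, 208.2])]
punch [377.5 199.5] [array([377. , 199.7])]
punch_tip [308.  233.5] [array([309. , 229.2])]
punch_tip [368.6 206.7] []
bore [193.33648969 195.98276833]
bore [216.41251063 251.91602264]
```

Run:
```python
from h import *
np.set_printoptions(precision=4,suppress=True)
s=r.capture("side");t=r.capture("top")
for p in(s,t):
    d=r.regions_of(p,"stand")[0];print(d["box"],d["score"],r.landmark_of(p,"stand")[0]["position"])
a=s["image"][170:245,155:235];b=t["image"][225:285,190:250]
im=np.hstack([cv2.resize(a,None,fx=5,fy=5,interpolation=0),cv2.resize(b,(375,375),interpolation=0)])
g=(255*(np.clip(im/130.,0,1))**.5).astype(np.uint8)
cv2.imwrite("pics/stand.png",g)
```

```text
[301.7, 276.2, 68.6, 74.0] 0.73 [196.4, 219.5]
[223.4, 254.4, 45.9, 48.0] 0.59 [221.2, 255.3]
```

View pics/stand.png

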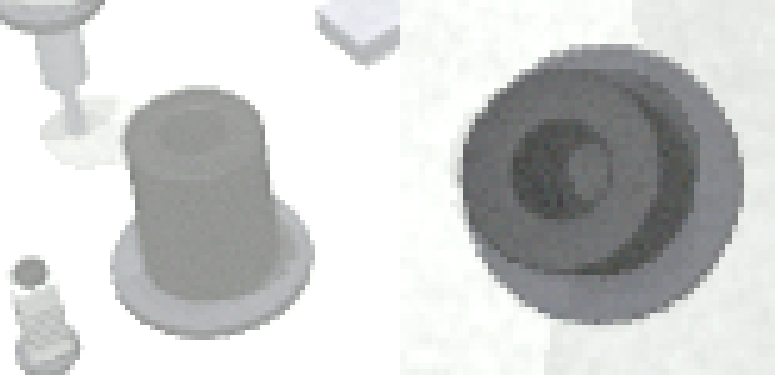

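Empty stand: bore centre at top (215.9,252.0) and side (194.0,196.4), which puts it at about (0.490, 0.1235). Moving the punch back over it.

>>> drive_tool --pt "2.5 0.6 -0.2 0 0 0 -1" --pt "6.5 1.5 -0.2 0 0 0 -1" --pt "11 2.5 -0.2 0 0 0 -1" --pt "16 3.6 -0.2 0 0 0 -1" --pt "20.5 4.6 -0.2 0 0 0 -1" --pt "24.5 5.5 -0.2 0 0 0 -1" --pt "26.95 5.95 -0.2 0 0 0 -1" --pt "26.95 5.95 -0.2 0 0 0 -1"

```text
time_s: 15.4
ee_pos: [0.4897, 0.1249, 0.2271]
tcp_rot: [0.0, 0.529, 0.849, 0.0]
wrist_force: [0.5, -0.3, -1.5]
grip_width: 0.27
finger_force: 59.0
```

Run:
```python
from h import *
s=r.capture("side");s=r.capture("side");t=r.capture("top");st();shift([.4905,.1235,.1015],26)
a=s["image"][120:230,150:240];b=t["image"][220:285,180:250]
im=np.hstack([cv2.resize(a,(360,440),interpolation=0),cv2.resize(b,(420,440),interpolation=0)])
cv2.imwrite("pics/ret.png",(255*(np.clip(im/130.,0,1))**.5).astype(np.uint8))
```

```text
t 15.55 pos [0.4902 0.123  0.2269] q6 1.36 F [-0.34  0.03 -2.31] M [ 0.024 -0.035 -0.005] w 0.274 ff 59.0 z [ 1.e-04 -4.e-04 -1.e+00]
shift cm [ 0.04  0.05 12.54] turn [-0.     0.    -0.001]
```

View pics/ret.png

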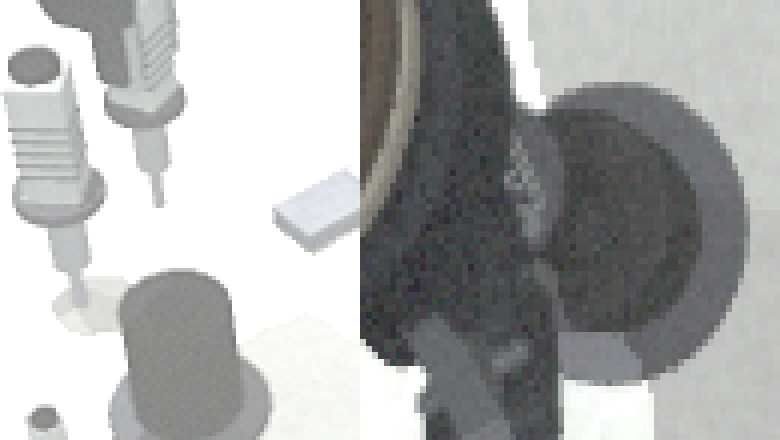

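Side view: the tip (190,171.7) matches its predicted place over the bore and the punch hangs upright. Lowering it.

>>> drive_tool --pt "0 0 2 0 0 0 -1" --pt "0 0 4 0 0 0 -1" --pt "0 0 5.5 0 0 0 -1" --pt "0 0 7 0 0 0 -1" --pt "0 0 8.5 0 0 0 -1" --pt "0 0 10 0 0 0 -1" --pt "0 0 11.5 0 0 0 -1" --pt "0 0 12 0 0 0 -1"

```text
time_s: 16.55
ee_pos: [0.4894, 0.1234, 0.1056]
tcp_rot: [-0.001, 0.53, 0.848, -0.001]
wrist_force: [-1.2, -0.6, -2.6]
grip_width: 0.277
finger_force: 59.0
```

>>> drive_tool --pt "0 0 0.1 0 0 0 -1" --pt "0 0 0.2 0 0 0 -1" --pt "0 0 0.3 0 0 0 -1" --pt "0 0 0.4 0 0 0 -1" --pt "0 0 0.45 0 0 0 -1" --pt "0 0 0.5 0 0 0 -1" --pt "0 0 0.5 0 0 0 -1" --pt "0 0 0.5 0 0 0 -1"

```text
time_s: 17.55
ee_pos: [0.4901, 0.1235, 0.1019]
tcp_rot: [0.0, 0.53, 0.848, -0.0]
wrist_force: [0.5, -0.0, -2.0]
grip_width: 0.275
finger_force: 59.0
```

>>> drive_tool --pt "0 0 0.05 0 0 0 -1" --pt "0 0 0.1 0 0 0 -1" --pt "0 0 0.13 0 0 0 -1" --pt "0 0 0.16 0 0 0 -1" --pt "0 0 0.19 0 0 0 -1" --pt "0 0 0.22 0 0 0 -1" --pt "0 0 0.22 0 0 0 -1" --pt "0 0 0.22 0 0 0 -1"

```text
time_s: 18.55
ee_pos: [0.49, 0.1235, 0.0999]
tcp_rot: [0.0, 0.53, 0.848, 0.0]
wrist_force: [-1.2, -0.9, 1.0]
grip_width: 0.274
finger_force: 59.2
```

>>> drive_tool --pt "0 0 0 0 0 0 -0.2" --pt "0 0 0 0 0 0 0.2" --pt "0 0 0 0 0 0 0.6" --pt "0 0 0 0 0 0 1" --pt "0 0 0 0 0 0 1" --pt "0 0 0 0 0 0 1" --pt "0 0 -2 0 0 0 1" --pt "0 0 -4 0 0 0 1"

```text
time_s: 19.55
ee_pos: [0.4898, 0.1234, 0.14]
tcp_rot: [-0.0, 0.53, 0.848, -0.0]
wrist_force: [0.9, 0.2, 0.5]
grip_width: 0.998
finger_force: 0.0
```

>>> drive_tool --pt "0 0 -2 0 0 0 1" --pt "0 0 -5 0 0 0 1" --pt "0 0 -8 0 0 0 1" --pt "0 0 -11 0 0 0 1" --pt "0 0 -13 0 0 0 1" --pt "0 0 -13 0 0 0 1" --pt "0 0 -13 0 0 0 1" --pt "0 0 -13 0 0 0 1"

```text
time_s: 20.55
ee_pos: [0.4896, 0.1234, 0.2685]
tcp_rot: [-0.001, 0.53, 0.848, -0.001]
wrist_force: [0.6, 0.5, 0.4]
grip_width: 1.004
finger_force: 0.0
```

Run:
```python
from h import *
s=r.capture("side");st()
S=cv2.imread("pics/side0.png")
im=np.hstack([cv2.resize(x[110:250,140:340],(400,280)) for x in(S,s["image"])])
cv2.imwrite("pics/end.png",cv2.convertScaleAbs(im,alpha=1.6))
```

```text
t 20.6 pos [0.4896 0.1234 0.2686] q6 1.36 F [ 0.32 -0.31  0.18] M [-0.038 -0.027  0.012] w 0.996 ff 0.0 z [-1.7e-03 -4.0e-04 -1.0e+00]
```

View pics/end.png

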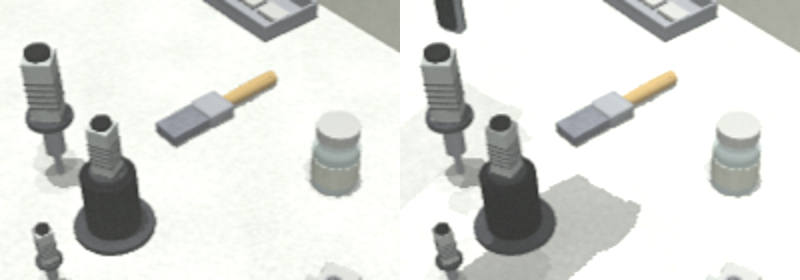

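The punch hangs upright in its stand as it did at the start (right half, about (500,145)). The brush and jar haven't moved, and the gripper is clear.

```bash
python3 -c "
from h import *
print(r.close_job())"
```

```text
the job is handed in; nothing more can be done
None
```

I handed the job in at about 21 s: by the wrist force readings the punch tripped once in the cup (about 10 N was the highest the block showed), and it is back hanging upright in its stand, released, with the brush and jar unmoved and the cassette never approached.

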